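Draw the deep lid off the brush tin

TASK

Open the oblong metal tin standing in the plywood cradle. Its deep lid is so tight that it tends to pull the base up with it: first slide the cradle's hold-down bolt fully home over the tin's foot and leave it there. Then draw the lid straight up and off and set it down, open side down, in the middle of the cork pad, leaving the base held in the cradle.

Things in the scene. Friction and masses are not known exactly. Their poses are not given: they have to be found in the camera images.
- latch_grip (a point): In the wooden post handle of the steel hold-down bolt: 16 mm thick (tin base's x), 22 mm wide (y); point on its centre line, 60 mm above the table, 17 mm below its top. Slides only along the base's y, 2 N friction, stays put. In the base's frame it is at y = -116 mm fully back (starts there to -108), -86 mm fully home on its stop, the bolt then 14 mm over the foot, 2 mm above it.
- tin_base: Bare-metal tin base, 0.22 kg, loose in the plywood cradle (floor 6 mm above table). Origin: centre of underside; x short side, y long side pointing away from the hold-down handle, z up. Foot 66 x 120 x 6 mm, +y end under a fixed lip, -y end free until the bolt covers it. On it an open box 48 x 74 mm, rim 71.5 mm above the origin. The cradle spans y -146 to +78 mm, x +-52.
- tin_lid: Deep bare-metal lid of that tin, 55 (x) x 81 (y) x 56 mm high, walls 2.5 mm, 0.11 kg. Origin: centre of its open lower rim; axes as the base's. Starts fully on: origin 18 mm above the base's, top 80 mm above the table. Spring fingers drag on it with 3 to 12 N (more when fast) for the first 45 mm; clear of the base once raised 54 mm. Grip its long sides, 55 mm apart along x, free from 24 mm above the table up.
- pad: Thin oblong cork pad fixed on the table, 120 (x) x 150 (y) x 4 mm. Origin: centre of its underside; z up.
Mind the look-alikes: they are no part of the job. Leave any orange or purple look-alike of the tin_lid alone.

How it is judged:
By the outcome, as a careful person would: the job done as asked, in the order asked, and still so for the second after the job is handed in, with the robot touching nothing.
It also fails if it takes over 58 s, if anything falls off the work surface, if the arm or the gripper's body presses on something with over 40 N, if the wrist force passes 120 N, or if a joint passes its speed limit or range.

ROBOT

A 6-joint arm with a two-finger parallel gripper is mounted at the origin on the work surface. World frame = base frame: x ahead of the robot, y to its left, z up, the work surface at z = 0. Lengths are in m, angles in rad, forces in N, time in s.
With the tool pointing down it reaches from about 0.275 to 0.75 m from the base axis. Payload 10.2 kg.
Tool frame: the origin (TCP) lies on the centre line of the jaws, within the pads' length; the fingertips stand 22 mm ahead of it and the grasp point (between the pads) lies 3 mm ahead of it (nose_length is the distance from the TCP to the fingertips, in m); z points along the fingers, y is the line along which they close (so a half turn about z gives the same grasp; the last joint's range is limited). The gripper opens to 85 mm and grips with 20 to 120 N. Pads are 22 mm wide; open, the fingers measure 114 mm over their backs; the gripper's body (76 mm by 85 mm) begins 54 mm behind the grasp point. The pads swing forward as they close: fully open they stand 13 mm farther back than shut.
Start: joints at [0.88, 0.313, 1.498, -0, 1.331, -0.223], TCP at [0.237, 0.469, 0.253] pointing down, gripper open.
Joint ranges: [-2.94, 2.94], [-0.97, 2.17], [0.19, 2.56], [-1.23, 4.37], [0.02, 3.11], [-2.88, 2.88]. Speed limits (rad/s): [2.39, 2.39, 3.01, 3.14, 3.14, 3.14].

INTERFACE

Orientations are given as a unit quaternion [x, y, z, w].
In Python, from cell import goto, move_linear, move_j, command_gripper, hold, inverse_kinematics, get_obs, snapshot, IKError, close_job, regions_of, nose_length gives the robot as it stands. The module is installed in compiled form; this text tells all that it offers. Calls block until the motion is done:
- goto(position, orientation): joint-space move of the TCP to a pose.
- move_linear(position, v=0.15, ori=None, threshold=None): straight line of the TCP; ori=None keeps the orientation; v is the mean speed in m/s. With threshold (N) it stops when the force on the tool has changed by that much, and returns True; else False.
- move_j(angles): joint-space move.
- command_gripper(opening): finger opening in m; the grip force is fixed at half the most; returns when the fingers have stopped.
- hold(seconds).
- inverse_kinematics(position, orientation): joint angles nearest the present ones, or None.
- get_obs(): the state.
- snapshot(name): name is "side" or "top"; returns a dict with "pixels" (384x512x3 uint8, blue, green, red), "K" (3x3 intrinsics, pixels), "rvec" (rotation vector, rad) and "tvec" (3), from world to camera coordinates, as OpenCV has them. Camera axes: x right, y down, z forward; pixel columns grow to the right and rows downward; lengths in m; the calibration is good to about 2 mm. A picture is of the moment at which its call begins. There is no depth.
A pose or a line that the arm cannot do raises IKError and nothing moves.
- close_job(): hands the job in; it is judged then, once.
Trained networks look in a picture, given as the dict that the camera call returned (one of the last four; its "shot" number tells which), for a name from the list of things; names that differ only in an ending like _2 or _b are one class to them, and where a whole thing is asked for, a point or a joint stands for the part that bears it (a point fixed in the world has none). Each returns a list of dicts, best first, with "conf" (0 to 1); they miss things now and then, are a little off and sometimes report something else, mostly with a low value. They report only what shows in the picture. A call takes as long as a camera call. They do not tell look-alikes from the thing itself.
- regions_of(target, picture): "region" (384x512 bool, what is visible of it) and "uv" ([column, row] in pixels, amid what is visible of it).
The state is a dict: "time_s": time; "joint_pos": joint angles; "qvel": joint speeds; "joint_efforts": joint torques, N m; "tool_pos": TCP position; "eef_rot": TCP orientation; "contact_force": force on the tool from outside, world axes, zero at the start; "torque": the same for the moment, N m; "width": finger opening in m; "grip_force": force on a finger pad.
Only numpy, scipy, OpenCV 4.12 (cv2) and the standard library are available. Lean on these libraries where they do the work, as an engineer would, in place of code of your own. Each camera call takes 0.05 s, during which the arm holds its last target. There are 200 camera calls.

## Working session

There is one attempt and no reset: what is moved stays moved. The work goes in short steps, each a Python script; the robot and the scene stay as the last script left them, time stands still between calls to the robot, and variables do not carry over. Pictures are saved under pics/ and viewed, at most 10 in all, crops included, and the job is handed in when it is done.

```bash
mkdir -p pics
cat > h.py <<'E'
import numpy as np, cv2
from cell import *
def ray(s,uv):
    R=cv2.Rodrigues(np.array(s["rvec"],float))[0]; t=np.array(s["tvec"],float).ravel()
    p=cv2.undistortPoints(np.array([[uv]],float),np.array(s["K"],float),None).ravel()
    return -R.T@t, R.T@np.array([p[0],p[1],1.])
def at_z(s,uv,z):
    c,d=ray(s,uv); return c+d*(z-c[2])/d[2]
def proj(s,P):
    return cv2.projectPoints(np.array(P,float).reshape(-1,3),np.array(s["rvec"],float),np.array(s["tvec"],float),np.array(s["K"],float),None)[0].reshape(-1,2)
E
python3 - <<'E'
from h import *
o=get_obs();print(o["time_s"],o["tool_pos"],o["eef_rot"],nose_length)
ims=[]
for n in("top","side"):
    s=snapshot(n); print(n,ray(s,(256,192))); cv2.imwrite(f"pics/{n}0.png",cv2.resize(s["pixels"],(800,600)))
    for t,z in(("latch_grip",.06),("tin_base",.02),("tin_lid",.08),("pad",.004)):
        for r in regions_of(t,s)[:4]:
            m=r["region"].astype(np.uint8); (c,wh,a)=cv2.minAreaRect(cv2.findNonZero(m))
            print(t,round(r["conf"],2),r["uv"],at_z(s,r["uv"],z).round(3),m.sum(),"rect",np.round(c),np.round(wh),round(a), at_z(s,c,z).round(3))
E
```

```text
0.0 [0.23658148 0.46841713 0.25270074] [ 2.31778263e-01  9.72768412e-01 -6.01444636e-04 -3.02978266e-04] 0.022
top (array([0.40590772, 0.00553694, 1.08281294]), array([ 5.76902353e-02,  7.65848556e-04, -9.98662544e-01]))
latch_grip 0.49 [223.5, 161.6] [0.549 0.099 0.06 ] 274 rect [227. 161.] [11. 27.] 66 [0.551 0.09  0.06 ]
tin_base 0.52 [205.1, 175.2] [0.514 0.155 0.02 ] 192 rect [199. 181.] [19. 41.] 38 [0.498 0.173 0.02 ]
tin_lid 0.96 [138.5, 121.6] [0.655 0.336 0.08 ] 749 rect [140. 120.] [23. 33.] 90 [0.659 0.333 0.08 ]
tin_lid 0.86 [186.0, 172.0] [0.516 0.199 0.08 ] 646 rect [189. 175.] [22. 30.] 68 [0.509 0.191 0.08 ]
tin_lid 0.7 [178.1, 228.9] [0.36  0.217 0.08 ] 670 rect [180. 230.] [21. 31.] 45 [0.357 0.212 0.08 ]
tin_lid 0.64 [136.8, 255.1] [0.287 0.328 0.08 ] 728 rect [138. 251.] [30. 26.] 60 [0.298 0.325 0.08 ]
side (array([ 0.36065884, -0.62569122,  0.76285823]), array([ 0.13252826,  0.66087958, -0.73879591]))
latch_grip 0.78 [274.4, 174.1] [0.55  0.057 0.06 ] 304 rect [275. 173.] [27. 17.] 48 [0.552 0.058 0.06 ]
tin_base 0.68 [254.1, 164.0] [0.513 0.151 0.02 ] 306 rect [249. 163.] [39. 17.] 16 [0.499 0.158 0.02 ]
tin_lid 0.96 [286.0, 117.8] [0.643 0.272 0.08 ] 479 rect [287. 116.] [27. 20.] 90 [0.648 0.278 0.08 ]
tin_lid 0.9 [252.2, 146.9] [0.511 0.16  0.08 ] 766 rect [250. 147.] [35. 26.] 45 [0.505 0.162 0.08 ]
tin_lid 0.83 [174.3, 134.8] [0.294 0.27  0.08 ] 644 rect [175. 136.] [24. 30.] 63 [0.295 0.265 0.08 ]
tin_lid 0.71 [220.0, 112.7] [0.445 0.349 0.08 ] 594 rect [222. 114.] [23. 30.] 63 [0.45  0.339 0.08 ]
pad 0.6 [318.2, 258.6] [ 0.596 -0.195  0.004] 2690 rect [317. 256.] [59. 52.] 78 [ 0.595 -0.187  0.004]
```

View pics/top0.png

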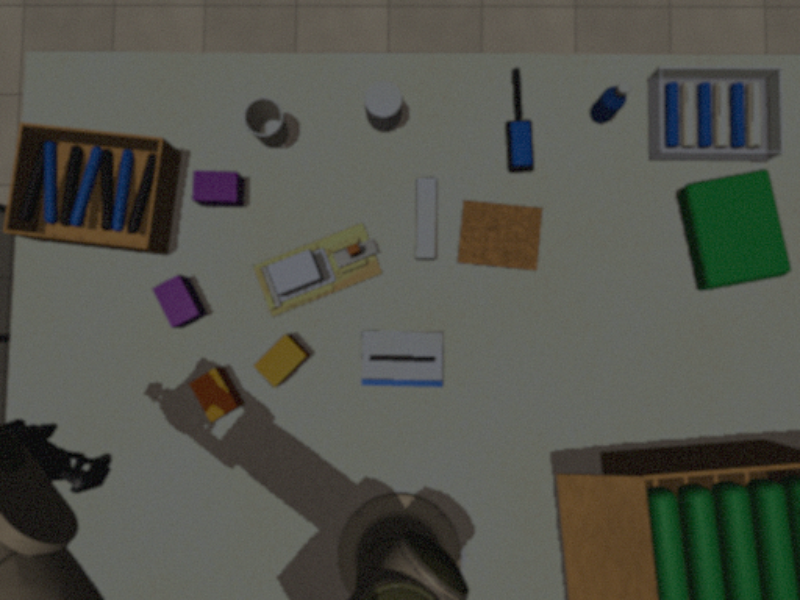

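View pics/side0.png

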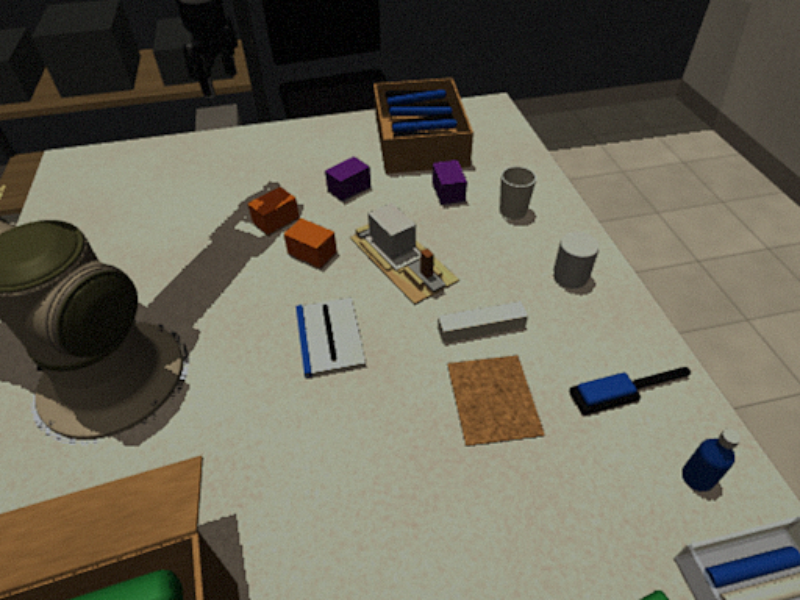

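```bash
cat > fit.py <<'E'
from h import *
from scipy.optimize import minimize
U=4
def box(x,y,yaw,w,l,z0,z1,dx=0,dy=0):
    c,s=np.cos(yaw),np.sin(yaw)
    return np.array([[x+c*(dx+a)-s*(dy+b),y+s*(dx+a)+c*(dy+b),z] for a in(-w/2,w/2) for b in(-l/2,l/2) for z in(z0,z1)])
def render(s,P):
    m=np.zeros((384*U,512*U),np.uint8)
    h=cv2.convexHull(((proj(s,P)+.5)*U).astype(np.float32)).round().astype(np.int32)
    cv2.fillConvexPoly(m,h,1); return cv2.resize(m.astype(np.float32),(512,384),interpolation=cv2.INTER_AREA)
def fit(views,p0,dims):
    f=lambda p:sum(np.abs(render(s,box(*p[:2],p[2]/5,*dims))-m).sum()/m.sum() for s,m in views)
    best=None
    for d in(-.6,0,.6):
        q=np.array(p0,float)*[1,1,5]+[0,0,d]
        r=minimize(f,q,method="Nelder-Mead",options=dict(initial_simplex=[q,q+[.02,0,0],q+[0,.02,0],q+[0,0,.8]],xatol=2e-4,fatol=1e-4))
        if best is None or r.fun<best.fun: best=r
    return np.r_[best.x[:2],best.x[2]/5],best.fun
def near(s,name,P):
    uv=proj(s,P)[0]
    L=[r for r in regions_of(name,s) if np.hypot(*(np.array(r["uv"])-uv))<22]
    return L[0]["region"].astype(np.float32) if L else None
E
python3 - <<'E'
from fit import *
S={n:snapshot(n) for n in("top","side")}
V={n:near(s,"tin_lid",[.512,.175,.06]) for n,s in S.items()}
for k in (["top"],["side"],["top","side"]):
    print("lid",k,fit([(S[n],V[n]) for n in k],[.512,.175,.35],(.055,.081,.024,.080)))
p,_=fit([(S[n],V[n]) for n in S],[.512,.175,.35],(.055,.081,.024,.080))
for n,s in S.items():
    hsv=cv2.cvtColor(cv2.GaussianBlur(s["pixels"],(3,3),0),cv2.COLOR_BGR2HSV)
    m=cv2.inRange(hsv,(5,90,60),(22,255,255)); k,lab,st,cen=cv2.connectedComponentsWithStats(m)
    uv=proj(s,[.59,-.19,.004])[0] 
    i=min(range(1,k),key=lambda i:np.hypot(*(cen[i]-uv))+(1e3 if st[i,4]<500 else 0))
    print(n,"pad area",st[i,4],fit([(s,(lab==i).astype(np.float32))],[.59,-.19,0],(.12,.15,0,.004)))
    H=near(s,"latch_grip",[.55,.07,.05])
    if H is not None: print("handle mask",H.sum(),fit([(s,H)],[.55,.07,p[2]],(.016,.022,.02,.077)))
    im=cv2.resize(s["pixels"],None,fx=6,fy=6,interpolation=cv2.INTER_CUBIC)
    for dims,c,d in(((.055,.081,.024,.08),(0,0,255),(0,0)),((.016,.022,.03,.077),(0,255,0),(0,-.112)),((.104,.224,0,.006),(255,0,0),(0,-.034))):
        P=(proj(s,box(*p,*dims,*d))+.5)*6
        cv2.polylines(im,[cv2.convexHull(P.astype(np.float32)).astype(np.int32)],True,c,1)
    u=(proj(s,[.53,.13,.04])[0]*6).astype(int)
    cv2.imwrite(f"pics/c_{n}.png",im[u[1]-270:u[1]+270,u[0]-300:u[0]+300])
a=cv2.imread("pics/c_top.png");b=cv2.imread("pics/c_side.png")
cv2.imwrite("pics/c.png",cv2.resize(np.hstack([a,b]),(800,360)))
E
```

```text
lid ['top'] (array([0.51236322, 0.19647266, 0.40992249]), np.float64(0.0515945740044117))
lid ['side'] (array([0.51027932, 0.19488615, 0.39684399]), np.float64(0.04141052067279816))
lid ['top', 'side'] (array([0.51150078, 0.19613063, 0.40251883]), np.float64(0.12328334152698517))
top pad area 1962 (array([ 0.59440673, -0.17741935, -0.07819808]), np.float64(0.0721839964389801))
handle mask 270.0 (array([0.55145326, 0.09114034, 0.12810725]), np.float64(0.7048611044883728))
side pad area 2577 (array([ 0.59392911, -0.17902388, -0.09158138]), np.float64(0.032571788877248764))
handle mask 284.0 (array([0.54980467, 0.08349566, 0.37179112]), np.float64(0.4467429518699646))
```

View pics/c.png

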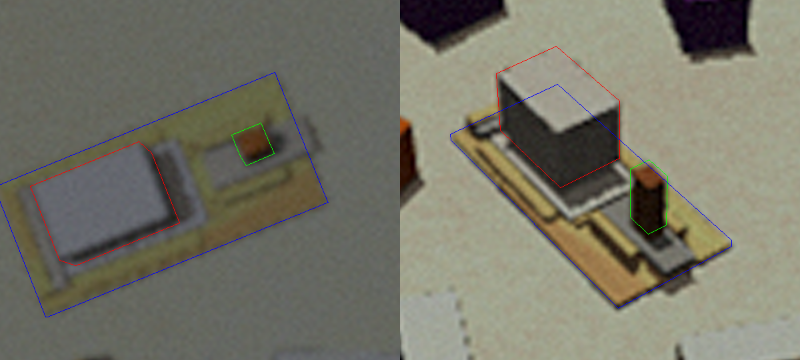

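```bash
cat >> h.py <<'E'
from scipy.spatial.transform import Rotation
BX,BY,YAW=.5113,.1957,.403
PX,PY,PYAW=.5942,-.1782,-.085
def quat(yaw):   # tool down, jaw line along the yaw's x
    y=np.array([np.cos(yaw),np.sin(yaw),0]); z=np.array([0,0,-1.])
    best=[]
    for s in(1,-1):
        R=np.c_[np.cross(s*y,z),s*y,z]; best.append(Rotation.from_matrix(R).as_quat())
    return best
def B(dx,dy,z):
    c,s=np.cos(YAW),np.sin(YAW); return np.array([BX+c*dx-s*dy,BY+s*dx+c*dy,z])
E
python3 - <<'E'
from h import *
for i in (0,1):
    for P,yw in((B(0,-.15,.2),YAW),(B(0,0,.2),YAW),(np.array([PX,PY,.15]),PYAW)):
        q=inverse_kinematics(P,quat(yw)[i]); print(i,None if q is None else np.round(q,2))
E
```

```text
0 [-0.1   0.46  1.43 -0.    1.25 -0.51]
0 [ 0.15  0.41  1.51 -0.    1.23 -0.25]
0 [-0.48  0.61  1.32 -0.    1.21 -0.39]
1 [-0.1   0.46  1.43 -0.    1.25  2.64]
1 None
1 [-0.48  0.61  1.32 -0.    1.21  2.75]
```

Run:
```python
from h import *
q=quat(YAW)[0]
command_gripper(0.0)
goto(B(0,-.150,.16),q)
print("down",move_linear(B(0,-.150,.066),v=.1,threshold=8), get_obs()["tool_pos"])
hit=move_linear(B(0,-.09,.066),v=.03,threshold=14)
o=get_obs(); d=np.array(o["tool_pos"])-[BX,BY,0]; c,s=np.cos(YAW),np.sin(YAW)
print(hit,"base xy",c*d[0]+s*d[1],-s*d[0]+c*d[1],o["contact_force"],o["time_s"],o["width"])
S=snapshot("side"); im=cv2.resize(S["pixels"],None,fx=5,fy=5,interpolation=cv2.INTER_CUBIC)
u=(proj(S,[.53,.13,.06])[0]*5).astype(int); cv2.imwrite("pics/push.png",im[u[1]-250:u[1]+250,u[0]-300:u[0]+300])
```

```text
down False [0.57049814 0.05769412 0.06664846]
True base xy 0.0003030167280422755 -0.10955422489654659 [ 1.59722433 -4.76074251  0.98535747] 5.9083 0.00029695165070660725
```

View pics/push.png

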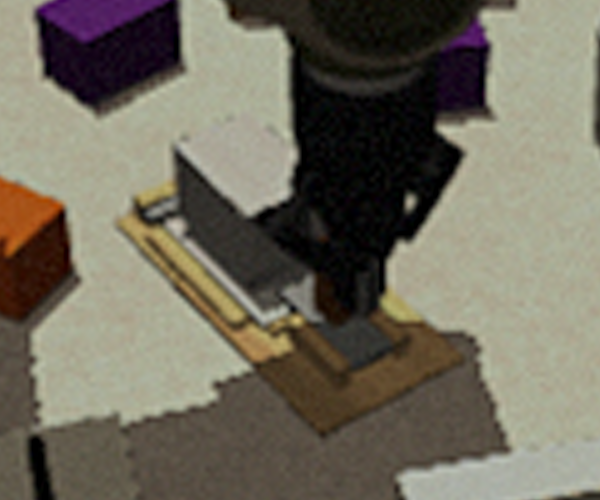

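Run:
```python
from h import *
q=quat(YAW)[0]
c,s=np.cos(YAW),np.sin(YAW)
def rep(t):
    o=get_obs(); d=np.array(o["tool_pos"])-[BX,BY,0]
    print(t,"y",(-s*d[0]+c*d[1]).round(4),"z",round(o["tool_pos"][2],4),np.round(o["contact_force"],1),o["time_s"])
rep("now")
hit=move_linear(B(0,-.10,.066),v=.01,threshold=22); rep(hit)
move_linear(B(0,-.125,.066),v=.05); rep("back")
move_linear(B(0,-.125,.19),v=.2)
command_gripper(.085)
goto(B(0,0,.19),q)
for n in("side","top"):
    S=snapshot(n); im=cv2.resize(S["pixels"],None,fx=5,fy=5,interpolation=cv2.INTER_CUBIC)
    u=(proj(S,[.53,.13,.06])[0]*5).astype(int); cv2.imwrite(f"pics/a_{n}.png",im[u[1]-250:u[1]+250,u[0]-300:u[0]+300])
```

```text
now y -0.1096 z 0.0661 [ 1.5 -4.1  1.2] 5.9583
True y -0.1096 z 0.0661 [ 0.7 -4.7  1.9] 6.475
back y -0.1251 z 0.0659 [-0.2  0.7  0.1] 6.9333
```

View pics/a_side.png

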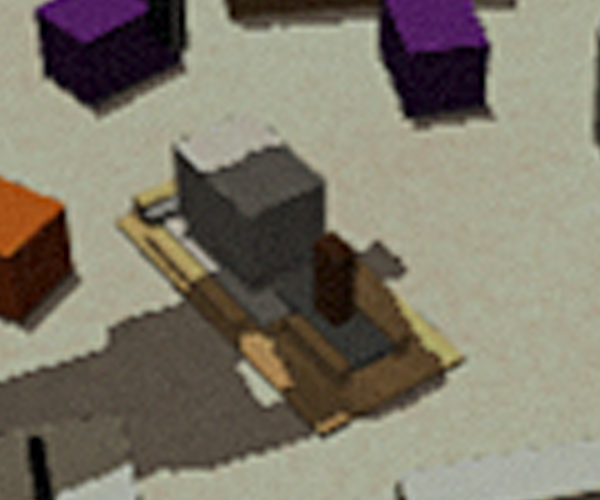

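Run:
```python
from h import *
def rep(t):
    o=get_obs(); print(t,np.round(o["tool_pos"],4),np.round(o["contact_force"],1),"w",round(o["width"],4),"g",round(o["grip_force"],1),round(o["time_s"],2))
rep("s")
h=move_linear(B(0,0,.052),v=.12,threshold=8); rep(h)
if not h:
    command_gripper(.045); rep("grip")
    move_linear(B(0,0,.067),v=.02); rep("15")
    move_linear(B(0,0,.112),v=.03); rep("60")
    move_linear(B(0,0,.150),v=.08); rep("98")
for n in("side","top"):
    S=snapshot(n); im=cv2.resize(S["pixels"],None,fx=5,fy=5,interpolation=cv2.INTER_CUBIC)
    u=(proj(S,[.53,.13,.09])[0]*5).astype(int); cv2.imwrite(f"pics/l_{n}.png",im[u[1]-270:u[1]+270,u[0]-300:u[0]+300])
```

```text
s [0.5118 0.195  0.19  ] [ 0.1  0.2 -0.3] w 0.0851 g 0.0 9.15
False [0.5117 0.1958 0.0527] [-0.6  0.3  0.2] w 0.0848 g 0.0 10.45
grip [0.5114 0.1957 0.0525] [-1.9 -0.3  6. ] w 0.0544 g 62.9 10.84
15 [0.5112 0.1957 0.067 ] [-2.1  0.2 -6.4] w 0.0541 g 64.8 11.74
60 [0.5112 0.1957 0.1119] [ 0.  -0.2 -2. ] w 0.0541 g 65.4 13.39
98 [0.5111 0.1957 0.1497] [ 0.1 -0.4 -0.7] w 0.0545 g 65.4 14.02
```

View pics/l_side.png

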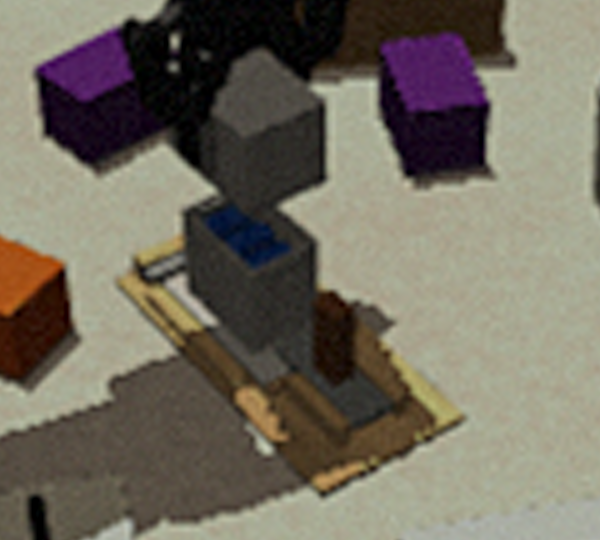

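View pics/l_top.png

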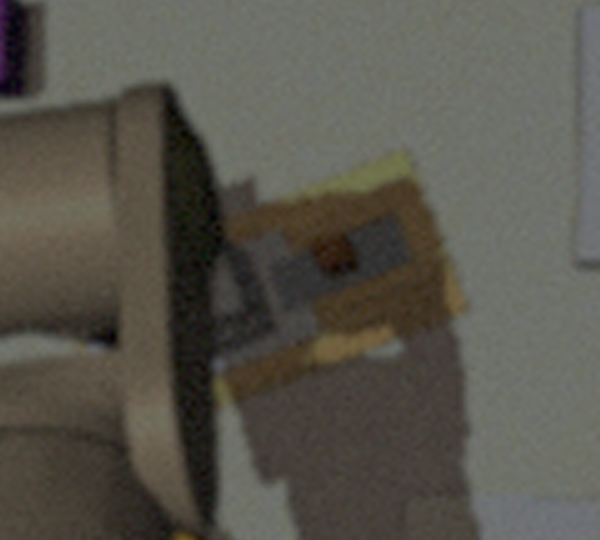

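Run:
```python
from fit import *
S=snapshot("side")
for r in regions_of("tin_lid",S): print(round(r["conf"],2),r["uv"],r["region"].sum())
print(proj(S,[BX,BY,.15]),proj(S,box(BX,BY,YAW,.055,.081,.1215,.1775)).round(),)
im=cv2.resize(S["pixels"],None,fx=6,fy=6,interpolation=cv2.INTER_CUBIC)
for P,c in((box(BX,BY,YAW,.055,.081,.1215,.1775),(0,0,255)),(box(BX,BY,YAW,.048,.074,.012,.0775),(0,255,0))):
    cv2.polylines(im,[cv2.convexHull(((proj(S,P)+.5)*6).astype(np.float32)).astype(np.int32)],True,c,1)
im=np.clip(im.astype(float)*1.8,0,255).astype(np.uint8)
u=(proj(S,[.53,.16,.13])[0]*6).astype(int); cv2.imwrite("pics/l2.png",im[max(0,u[1]-300):u[1]+300,u[0]-350:u[0]+350])
```

```text
0.89 [219.7, 116.0] 446
0.89 [173.2, 135.1] 689
0.85 [199.7, 159.7] 762
0.65 [254.0, 122.7] 574
0.59 [287.9, 114.4] 514
[[249.20081487 119.79021134]] [[250. 139.]
 [249. 122.]
 [234. 125.]
 [233. 108.]
 [266. 131.]
 [266. 115.]
 [249. 118.]
 [249. 102.]]
```

View pics/l2.png

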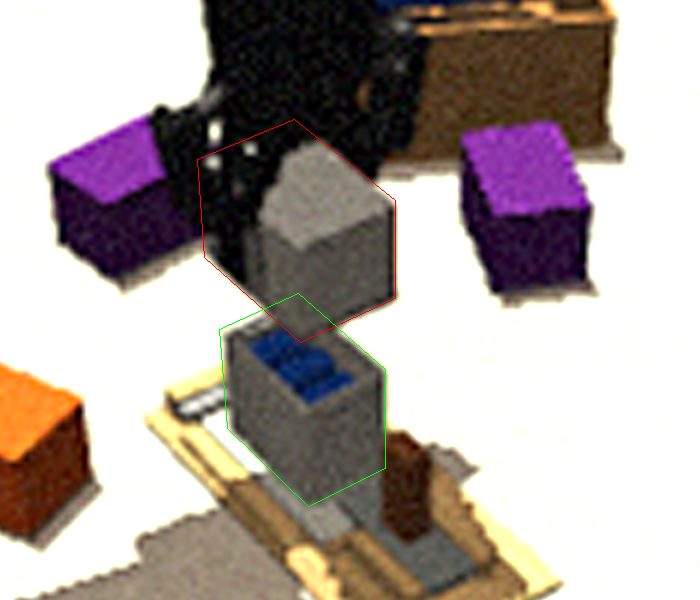

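Run:
```python
from fit import *
def rep(t):
    o=get_obs(); print(t,np.round(o["tool_pos"],4),np.round(o["contact_force"],1),"w",round(o["width"],4),round(o["time_s"],2))
q=quat(PYAW)[0]
move_linear(B(0,0,.20),v=.12)
move_linear([PX,PY,.18],v=.2); goto([PX,PY,.16],q); hold(.3); rep("above")
move_linear([PX,PY,.045],v=.1); rep("near")
h=move_linear([PX,PY,.029],v=.015,threshold=5); rep(h)
command_gripper(.085); hold(.3); rep("open")
move_linear([PX,PY,.15],v=.1)
goto([.40,-.10,.25],q); hold(.5); rep("away")
V=[]
for n in("side","top"):
    S=snapshot(n); m=near(S,"tin_lid",[PX,PY,.04])
    if m is not None: print(n,fit([(S,m)],[PX,PY,PYAW],(.055,.081,.004,.06)))
    m=near(S,"tin_base",[BX,BY,.04]); print("base seen",m is not None)
    im=cv2.resize(S["pixels"],None,fx=3,fy=3,interpolation=cv2.INTER_CUBIC)
    u=(proj(S,[.56,0,.03])[0]*3).astype(int); V.append(cv2.resize(im[max(u[1]-300,0):,max(0,u[0]-250):][:600,:500],(400,480)))
cv2.imwrite("pics/end.png",np.hstack(V))
```

```text
above [ 0.5943 -0.1782  0.1602] [ 0.1  0.1 -1.3] w 0.0542 17.69
near [ 0.5945 -0.1784  0.0457] [ 0.2  0.1 -0. ] w 0.0545 18.99
True [ 0.5941 -0.1781  0.0326] [0.1 0.7 5. ] w 0.0542 19.78
open [ 0.5937 -0.1779  0.0318] [-0.4 -0.4 -0.7] w 0.0854 20.5
away [ 0.4001 -0.1001  0.2499] [-0.1  0.1 -0.1] w 0.0849 23.26
side (array([ 0.59281723, -0.17974984, -0.09226815]), np.float64(0.044464610517024994))
base seen True
top (array([ 0.59337839, -0.17629365, -0.10348392]), np.float64(0.082522451877594))
base seen True
```

View pics/end.png

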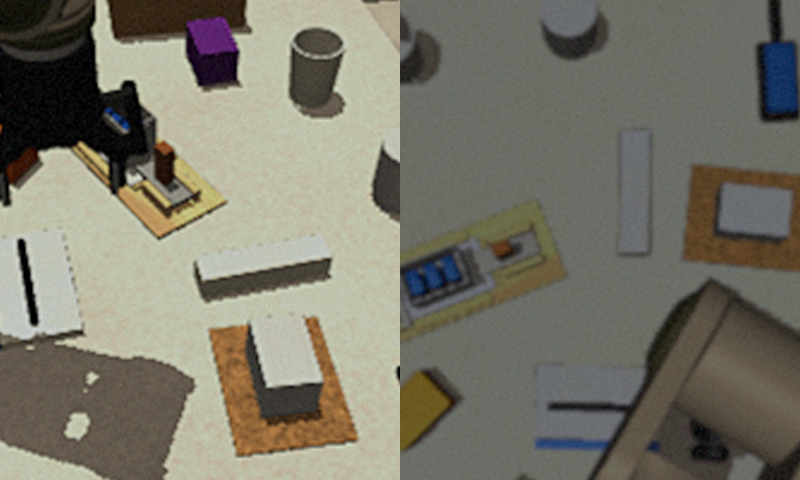

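The final picture shows the lid upright in the middle of the cork pad. The base is still in its cradle with the bolt home over the foot, and the gripper is clear of everything.

```bash
python3 -c "
from cell import *
print(close_job())"
```

```text
the job is handed in; nothing more can be done
None
```

The job is handed in: the bolt is fully home on its stop, the lid came straight up and off and stands open side down within about 2 mm of the pad's middle, the base is still held in the cradle, and the robot's clock read about 23 s of the 58 s allowed.

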